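Earth yourself on the static-discharge pad

TASK

Before the pocket radio on the bench is opened for repair, drain the static: lightly touch the metal dome of the static-discharge pad from above with your fingertips and rest them there for about two seconds without squashing the dome down to its stop, then take the hand away. Do not lift or shift the pad, and leave the solder spool, the flux tin and the tape roll beside it alone.

Things in the scene. Friction and masses are not known exactly. Their poses are not given: they have to be found in the camera images.
- discharge_pad: Static-discharge pad standing loose on the table, 0.5 to 0.8 kg: a round dark steel base 58 mm across and 17 mm high on a rubber foot, with a small brass stud at its rim, a black rubber bellows in the middle and on it a smooth bare steel dome. Origin: centre of its underside, on the table; z up. Any yaw. It stands in any of four places among the spool, the tin and the tape roll, which change places with it.
- dome_top (a point): Highest point of the steel dome, in its middle, 50.5 mm above the table when nothing presses on it. The dome is 32 mm across and gently crowned, its rim 10 mm lower than its top. It moves down with the dome.
- dome (a joint): How far the dome is pushed down, in m: 0 at rest, 0.012 at its hard stop. It is sprung, 0.8 N per mm: it starts to sink under about 0.5 N and meets its stop at about 10 N, and comes back up when released. The touch counts from 0.0005 on.
- solder_spool: Reel of solder with dark flanges, standing loose on a flange, 52 mm across, 34 mm high. Origin: centre of its underside. Not to be touched.
- flux_tin: Round low lidded tin, loose, 44 mm across, 20 mm high. Origin: centre of its underside. Not to be touched.
- tape_roll: Roll of black tape lying flat, loose, 68 mm across, 19 mm high, with a hole in the middle. Origin: centre of its underside. Not to be touched.
Things that resemble listed ones, but are neither listed nor needed, are in the scene too. Leave any turquoise look-alike of the discharge_pad alone.

How it is judged:
By the outcome, as a careful person would: the job done as asked, in the order asked, and still so for the second after the job is handed in, with the robot touching nothing.
It also fails if it takes over 32 s, if anything falls off the work surface, if the arm or the gripper's body presses on something with over 40 N, if the wrist force passes 120 N, or if a joint passes its speed limit or range.

ROBOT

A 7-joint arm with a two-finger parallel gripper is mounted at the origin on a cart in front of the work surface, level with it; the furniture and walls round the work are solid. World frame = base frame: x ahead of the robot, y to its left, z up, the work surface at z = 0. Lengths are in m, angles in rad, forces in N, time in s.
With the tool pointing down it reaches from about 0.4 to 0.75 m from the base axis. Payload 19.5 kg.
Tool frame: the origin (TCP) lies at the very end of the fingers, on their centre line; the grasp point (between the pads) lies arm.grip_depth behind it (arm.grip_depth is the distance from the TCP to the grasp point, in m); z points along the fingers, y is the line along which they close (so a half turn about z gives the same grasp; the last joint's range is limited). The gripper opens to 85 mm and grips with 20 to 120 N. Pads are 22 mm wide; open, the fingers measure 114 mm over their backs; the gripper's body (76 mm by 85 mm) begins 54 mm behind the grasp point. The pads swing forward as they close: fully open they stand 13 mm farther back than shut.
Start: joints at [-1.31, 0.707, -0.028, 1.485, 0.022, 0.951, -0.075], TCP at [0.171, 0.549, 0.231] pointing down, gripper open.
Joint ranges: [-2.71, 2.71], [-0.32, 2.16], [-1.57, 1.52], [0, 2.45], [-1.46, 4.6], [0, 2.02], [-2.83, 2.83]. Speed limits (rad/s): [1.89, 1.89, 2.57, 2.57, 3.01, 3.01, 3.01].

INTERFACE

Orientations are given as [roll, pitch, yaw] about the fixed x, y, z axes, in that order (R = Rz(yaw) Ry(pitch) Rx(roll)).
In Python, from rig import arm gives the robot as it stands. The module is installed in compiled form; this text tells all that it offers.
- The arm moves only by the tool drive_tool, never from a script. Its argument "targets" is a list of rows, each a list of 7 numbers: the shift along the tool's x, y, z each as a share of 0.3 m, from -1 to 1, then the turn, a rotation vector about the tool's x, y, z each as a share of pi/4 rad, from -1 to 1, then the closure, from 0 (fully open) to 1 (shut). A call has 1 to 12 rows; each row is the pose to reach, as a shift and turn from the pose commanded when the call began, along the tool's axes at that moment; what a row does not reach only later rows make up. A row lasts 1/8 s, in which the tool goes at most 62.5 mm and 10.7 degrees, less where a joint would pass 70% of its speed; a pose out of reach is approached as far as the arm can. A call with a number of a shift or a turn outside -1 to 1 is refused whole. A call with a gripper value outside its range is refused whole. The fingers move at their own pace and stop on an object; "grip_force" is the grip in N (left out, the last holds). Time passes only in rows, so rows that repeat a pose let the fingers close. It gives the time, the measured TCP pose, the force, the opening and the grip force at its end, in the units of the state.
- arm.observe(): the state, without advancing time (a new reading comes with each control period).
- arm.capture(name): name is "scene" or "top"; returns the picture (384x512x3 uint8, red, green, blue); there is no depth.
- arm.camera_model(name): a dict with "fovy" (degrees; the focal length in pixels is half the picture's height over the tangent of half this angle, whatever the lens; pixels are square), "cx", "cy" (the principal point, pixels), "k1" (the pictures are not rectified: a ray, as slopes to the right and down, at radius r is drawn at 1 + k1 r^2 times it, then the intrinsics apply), "R" (3x3) and "t" (3): a world point X has camera coordinates R X + t. Camera axes: x right, y down, z forward; pixel columns grow to the right and rows downward; lengths in m; the calibration is good to about 2 mm. A picture is of the moment at which its call begins. camera_model takes no time and is no camera call.
- arm.job_done(): hands the job in; it is judged then, once.
Trained networks look in the newest picture that a camera, given by its name, has taken for a name from the list of things; names that differ only in an ending like _2 or _b are one class to them, and where a whole thing is asked for, a point or a joint stands for the part that bears it (a point fixed in the world has none). Each returns a list of dicts, best first, with "score" (0 to 1); they miss things now and then, are a little off and sometimes report something else, mostly with a low value. They report only what shows in the picture. A call takes as long as a camera call. They do not tell look-alikes from the thing itself.
- arm.cut_out(camera, name): "pixels" (384x512 bool, what is visible of it) and "xy" ([column, row] in pixels, amid what is visible of it).
The state is a dict: "clock": time; "joint_pos": joint angles; "qvel": joint speeds; "tau": joint torques, N m; "eef_pos": TCP position; "tool_rot": TCP orientation; "contact_force": force on the tool from outside, world axes, zero at the start; "ft_torque": the same for the moment, N m; "gripper_width": opening from 0.0 (shut) to 1.0 (fully open); "grip_force": force on a finger pad.
Only numpy, scipy, OpenCV 4.12 (cv2) and the standard library are available. Lean on these libraries where they do the work, as an engineer would, in place of code of your own. Each camera call takes 0.05 s, during which the arm holds its last target. There are 200 camera calls.

## Working session

There is one attempt and no reset: what is moved stays moved. The work goes in short steps, Python scripts to look and compute and a tool call to move; the robot and the scene stay as the last step left them, time stands still between calls to the robot, and variables do not carry over. Pictures are saved under pics/ and viewed, at most 10 in all, crops included, and the job is handed in when it is done.

Besides the shell and the picture viewer there is one more tool, called after "Emit:" in YAML: its name, and indented under it one key for each argument. drive_tool: Moves the arm, as the interface text tells. Shift numbers are shares of 0.3 m and turn numbers shares of pi/4 rad, none past 1 either way. Its arguments: {"type":"object","properties":{"targets":{"type":"array","items":{"type":"array","items":{"type":"number","minimum":-1,"maximum":1}}},"grip_force":{"type":"number"}},"required":["targets"]}

```bash
mkdir -p pics; cat > h.py <<'E'
import numpy as np, cv2
from rig import arm
def ray(cam,px):
    m=arm.camera_model(cam); f=192/np.tan(np.radians(m["fovy"])/2)
    d=np.array([(px[0]-m["cx"])/f,(px[1]-m["cy"])/f]); u=d.copy()
    for _ in range(30): u=d/(1+m["k1"]*(u@u))
    R=np.array(m["R"]);t=np.array(m["t"])
    return -R.T@t, R.T@np.array([u[0],u[1],1])
def at_z(cam,px,z):
    o,d=ray(cam,px); return o+d*(z-o[2])/d[2]
def proj(cam,X):
    m=arm.camera_model(cam); f=192/np.tan(np.radians(m["fovy"])/2)
    c=np.array(m["R"])@X+np.array(m["t"]); u=c[:2]/c[2]; u=u*(1+m["k1"]*(u@u))
    return u*f+[m["cx"],m["cy"]]
E
python3 - <<'E'
from h import *
for c in("scene","top"):
    cv2.imwrite(f"pics/{c}0.png",arm.capture(c)[:,:,::-1])
    for n in("discharge_pad","dome","solder_spool","flux_tin","tape_roll"):
        for r in arm.cut_out(c,n): print(c,n,round(r["score"],2),np.round(r["xy"]),r["pixels"].sum(),np.round(at_z(c,r["xy"],.03),3))
print(arm.observe())
E
```

```text
scene discharge_pad 0.93 [284. 171.] 477 [0.689 0.145 0.03 ]
scene discharge_pad 0.83 [232. 183.] 528 [0.59 0.22 0.03]
scene dome 0.71 [232. 173.] 159 [0.615 0.238 0.03 ]
scene dome 0.46 [284. 163.] 89 [0.71  0.157 0.03 ]
scene solder_spool 0.62 [186. 228.] 668 [0.44  0.225 0.03 ]
scene flux_tin 0.72 [282. 204.] 326 [0.605 0.097 0.03 ]
scene tape_roll 0.88 [254. 274.] 868 [0.436 0.052 0.03 ]
top discharge_pad 0.84 [227. 182.] 509 [0.604 0.22  0.03 ]
top discharge_pad 0.62 [258. 138.] 512 [0.7   0.151 0.03 ]
top dome 0.69 [224. 180.] 165 [0.608 0.228 0.03 ]
top dome 0.48 [258. 136.] 155 [0.704 0.15  0.03 ]
top solder_spool 0.68 [228. 250.] 458 [0.455 0.221 0.03 ]
top flux_tin 0.8 [276. 177.] 335 [0.613 0.114 0.03 ]
top tape_roll 0.83 [308. 249.] 596 [0.454 0.047 0.03 ]
{'clock': 0.6, 'joint_pos': array([-1.30968995,  0.7065222 , -0.02763191,  1.48459394,  0.02200845,
        0.95091888, -0.0755133 ]), 'qvel': array([-7.55073635e-04, -3.37234889e-04,  8.08070311e-04, -4.27783848e-05,
        1.23719599e-03, -8.42606099e-05,  2.28848996e-04]), 'tau': array([-1.75664412e-03, -8.82731509e+01,  1.23330474e+00, -2.36330581e+01,
        1.70554896e-02,  1.91983105e-03,  8.81185156e-05]), 'eef_pos': array([0.17144056, 0.54881457, 0.23125638]), 'tool_rot': array([-3.14145215e+00, -1.50465143e-05,  2.83878208e+00]), 'contact_force': array([0.38375153, 0.22994472, 0.07681045]), 'ft_torque': array([-0.02427749, -0.02731109, -0.02916601]), 'grip_force': 0.0, 'gripper_width': 1.0018062925305402}
```

View pics/scene0.png

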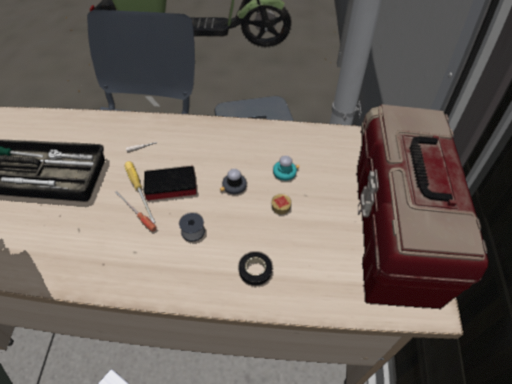

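View pics/top0.png

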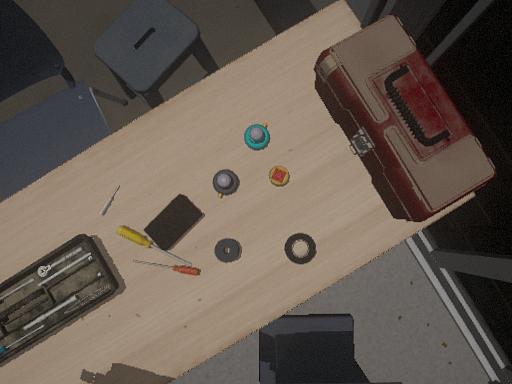

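Candidates for the pad are the dark one at scene (234,181) / top (225,182) and the turquoise one at scene (285,168) / top (257,137). The dark steel base with the brass stud fits the description, and the turquoise one is the look-alike. I'll confirm that in a crop and triangulate the dome.

```bash
python3 - <<'E'
from h import *
from scipy.optimize import least_squares
im={c:arm.capture(c) for c in("scene","top")}
crops=[cv2.resize(im[c][y-35:y+35,x-45:x+55],None,fx=4,fy=4,interpolation=cv2.INTER_CUBIC) for c,x,y in(("scene",245,175),("top",240,165))]
cv2.imwrite("pics/crop.png",np.hstack(crops)[:,:,::-1])
obs={}
for c,n0 in(("scene",(233,177)),("top",(225,181))):
    for n in("dome","discharge_pad"):
        rs=[r for r in arm.cut_out(c,n) if np.hypot(*(np.array(r["xy"])-n0))<15]
        if rs:
            ys,xs=np.nonzero(rs[0]["pixels"]); obs[c,n]=np.array([xs.mean(),ys.mean()])
            print(c,n,obs[c,n].round(1),xs.min(),xs.max(),ys.min(),ys.max(), at_z(c,obs[c,n],.045 if n=="dome" else .02).round(4))
f=lambda X:np.concatenate([proj(c,X)-obs[c,"dome"] for c in im])
s=least_squares(f,[.6,.22,.04]);print(s.x,s.fun)
# silhouette fit of the dome: crowned dome 32 mm, rim z=.0405, top .0505
a=np.linspace(0,2*np.pi,40)
def sil(c,x,y):
    P=[proj(c,np.array([x+.016*k*np.cos(t),y+.016*k*np.sin(t),.0505-.01*k*k])) for k in(0,.3,.6,.8,1) for t in a]
    h=cv2.convexHull(np.float32(P)); m=cv2.moments(h); return np.array([m["m10"],m["m01"]])/m["m00"]
s=least_squares(lambda p:np.concatenate([sil(c,*p)-obs[c,"dome"] for c in im]),[.605,.225],diff_step=1e-3);print(s.x,s.fun)
E
```

```text
scene dome [234.1 175.9] 228 240 169 183 [0.5999 0.2205 0.045 ]
scene discharge_pad [234.1 182.7] 220 246 169 194 [0.6005 0.2218 0.02  ]
top dome [223.3 179.9] 217 230 173 187 [0.6064 0.2276 0.045 ]
top discharge_pad [224.9 182.8] 213 237 170 197 [0.6031 0.2269 0.02  ]
[0.60860776 0.22849049 0.03140968] [-0.37143134  0.01160635  0.28126142 -0.22861651]Traceback (most recent call last):
  File "<stdin>", line 20, in <module>
    return func(*args, **kwargs)
    result = trf(vector_fun.fun, vector_fun.jac, x0, f0, J0, lb, ub, ftol, xtol,
                 gtol, max_nfev, x_scale, loss_function, tr_solver,
                 tr_options.copy(), verbose, callback=callback_wrapped)
    return trf_no_bounds(
        fun, jac, x0, f0, J0, ftol, xtol, gtol, max_nfev, x_scale,
        loss_function, tr_solver, tr_options, verbose, callback=callback)
    f_new = fun(x_new)
    self._update_fun()
    ~~~~~~~~~~~~~~~~^^
    self.f = self.fun_wrapped(xp_copy(self.x))
             ~~~~~~~~~~~~~~~~^^^^^^^^^^^^^^^^^
    return np.atleast_1d(self.fun(x))
                         ~~~~~~~~^^^
    return self.f(x, *self.args, **self.kwargs)
           ~~~~~~^^^^^^^^^^^^^^^^^^^^^^^^^^^^^^
  File "<stdin>", line 20, in <lambda>
  File "<stdin>", line 18, in sil
  File "h.py", line 12, in proj
    m=arm.camera_model(cam); f=192/np.tan(np.radians(m["fovy"])/2)
ValueError: time passes only in moves, steps and waits
```

View pics/crop.png

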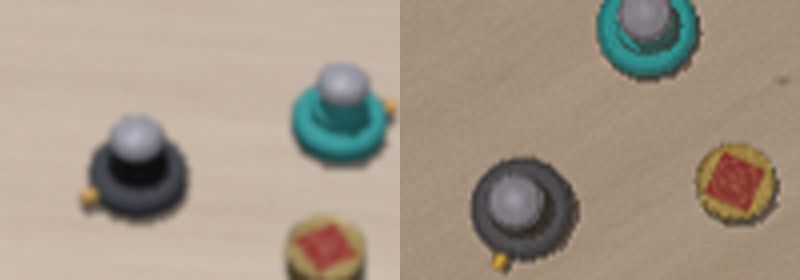

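The crop shows the dark pad with its brass stud (scene (234,176), top (223,180)). The turquoise one is the look-alike. The dome centre is at about (0.604, 0.225), so I'm moving there with the fingers shut.

Emit:
drive_tool:
  targets:
    - [-0.2,-0.07,0,0,0,0,1]
    - [-0.4,-0.14,0,0,0,0,1]
    - [-0.6,-0.21,0.05,0,0,0,1]
    - [-0.85,-0.3,0.1,0,0,0,1]
    - [-0.85,-0.3,0.1,0,0,0,1]
    - [-0.85,-0.3,0.1,0,0,0,1]
  grip_force: 20

```text
clock: 1.65
eef_pos: [0.3893, 0.3855, 0.201]
tool_rot: [-3.141, 0.0, 2.836]
contact_force: [-0.4, 0.6, -0.8]
gripper_width: -0.002
grip_force: 0.0
```

Emit:
drive_tool:
  targets:
    - [-0.2,-0.07,0,0,0,0,1]
    - [-0.4,-0.14,0.1,0,0,0,1]
    - [-0.6,-0.21,0.2,0,0,0,1]
    - [-0.85,-0.3,0.3,0,0,0,1]
    - [-0.85,-0.3,0.3,0,0,0,1]
    - [-0.85,-0.3,0.3,0,0,0,1]
    - [-0.85,-0.3,0.3,0,0,0,1]

```text
clock: 2.52
eef_pos: [0.6038, 0.2265, 0.1116]
tool_rot: [3.141, -0.0, 2.84]
contact_force: [0.3, -0.3, 0.1]
gripper_width: 0.002
grip_force: 0.0
```

```bash
python3 - <<'E'
from h import *
cr=[]
for c,x,y in(("scene",234,165),("top",225,178)):
    i=arm.capture(c).copy(); k=cv2.resize(i[y-50:y+50,x-50:x+50],(400,400),interpolation=cv2.INTER_CUBIC)
    for z in(.1116,.0505):
        p=(proj(c,np.array([.6038,.2265,z]))-[x-50,y-50]+.5)*4
        cv2.drawMarker(k,tuple(int(v) for v in p),(255,0,0) if z<.1 else (0,255,0),0,10,1)
    cr.append(k)
cv2.imwrite("pics/above.png",np.hstack(cr)[:,:,::-1])
E
```

```text
(no output)
```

View pics/above.png

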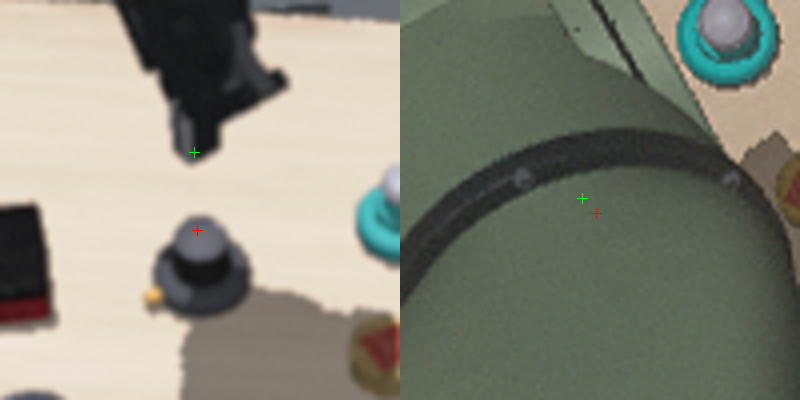

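The left half shows the fingertips at (193,158) above the steel dome at (200,235), lined up with the predicted point (197,230). The top view is blocked by the arm. Descending to just above the dome.

Emit:
drive_tool:
  targets:
    - [0,0,0.08,0,0,0,1]
    - [0,0,0.15,0,0,0,1]
    - [0,0,0.17,0,0,0,1]
    - [0,0,0.18,0,0,0,1]
    - [0,0,0.18,0,0,0,1]

```text
clock: 3.25
eef_pos: [0.6047, 0.2252, 0.058]
tool_rot: [3.141, 0.001, 2.839]
contact_force: [0.1, 0.8, 0.3]
gripper_width: -0.005
grip_force: 0.0
```

Emit:
drive_tool:
  targets:
    - [0,0,0.01,0,0,0,1]
    - [0,0,0.015,0,0,0,1]
    - [0,0,0.02,0,0,0,1]
    - [0,0,0.02,0,0,0,1]

```text
clock: 3.75
eef_pos: [0.6045, 0.2249, 0.0512]
tool_rot: [-3.141, -0.0, 2.839]
contact_force: [0.0, -0.9, 0.2]
gripper_width: -0.002
grip_force: 0.0
```

Emit:
drive_tool:
  targets:
    - [0,0,0.004,0,0,0,1]
    - [0,0,0.007,0,0,0,1]
    - [0,0,0.01,0,0,0,1]
    - [0,0,0.01,0,0,0,1]

```text
clock: 4.25
eef_pos: [0.6046, 0.2249, 0.0483]
tool_rot: [3.142, 0.0, 2.839]
contact_force: [0.3, -0.4, 2.3]
gripper_width: 0.002
grip_force: 1.0
```

Contact at about 2 N. I'll go 1 mm deeper for margin and rest there.

Emit:
drive_tool:
  targets:
    - [0,0,0.004,0,0,0,1]
    - [0,0,0.004,0,0,0,1]
    - [0,0,0.004,0,0,0,1]
    - [0,0,0.004,0,0,0,1]

```text
clock: 4.75
eef_pos: [0.6046, 0.2249, 0.0472]
tool_rot: [-3.142, 0.0, 2.839]
contact_force: [0.4, 0.9, 2.5]
gripper_width: 0.0
grip_force: 1.5
```

Emit:
drive_tool:
  targets:
    - [0,0,0,0,0,0,1]
    - [0,0,0,0,0,0,1]
    - [0,0,0,0,0,0,1]
    - [0,0,0,0,0,0,1]
    - [0,0,0,0,0,0,1]
    - [0,0,0,0,0,0,1]
    - [0,0,0,0,0,0,1]
    - [0,0,0,0,0,0,1]
    - [0,0,0,0,0,0,1]
    - [0,0,0,0,0,0,1]
    - [0,0,0,0,0,0,1]
    - [0,0,0,0,0,0,1]

```text
clock: 6.25
eef_pos: [0.6046, 0.2249, 0.0471]
tool_rot: [-3.141, -0.0, 2.839]
contact_force: [0.6, 0.7, 3.0]
gripper_width: 0.0
grip_force: 1.5
```

About 2.2 s of contact so far. Lifting straight up and then backing away.

Emit:
drive_tool:
  targets:
    - [0,0,0,0,0,0,1]
    - [0,0,-0.02,0,0,0,1]
    - [0,0,-0.08,0,0,0,1]
    - [0,0,-0.2,0,0,0,1]
    - [0,0,-0.4,0,0,0,1]
    - [0,0,-0.5,0,0,0,1]
    - [0.2,0.07,-0.5,0,0,0,1]
    - [0.4,0.14,-0.5,0,0,0,1]
    - [0.7,0.25,-0.5,0,0,0,1]
    - [0.7,0.25,-0.5,0,0,0,1]
    - [0.7,0.25,-0.5,0,0,0,1]
    - [0.7,0.25,-0.5,0,0,0,1]

```text
clock: 7.75
eef_pos: [0.4272, 0.3586, 0.1978]
tool_rot: [3.141, 0.001, 2.838]
contact_force: [1.5, -1.5, -0.0]
gripper_width: 0.006
grip_force: 0.0
```

```bash
python3 - <<'E'
from h import *
i=arm.capture("scene"); cv2.imwrite("pics/after.png",cv2.resize(i[110:300,100:360],None,fx=3,fy=3)[:,:,::-1])
for n in("discharge_pad","dome","solder_spool","flux_tin","tape_roll"):
    for r in arm.cut_out("scene",n): print(n,round(r["score"],2),np.round(r["xy"]))
o=arm.observe();print(o["eef_pos"],o["contact_force"],o["clock"])
E
```

```text
discharge_pad 0.86 [233. 182.]
discharge_pad 0.8 [285. 170.]
dome 0.66 [232. 174.]
dome 0.53 [284. 164.]
solder_spool 0.88 [188. 227.]
flux_tin 0.89 [280. 202.]
tape_roll 0.67 [255. 264.]
[0.42689958 0.35871265 0.19709426] [ 0.13930599 -0.03875857  0.06186762] 8.05
```

View pics/after.png

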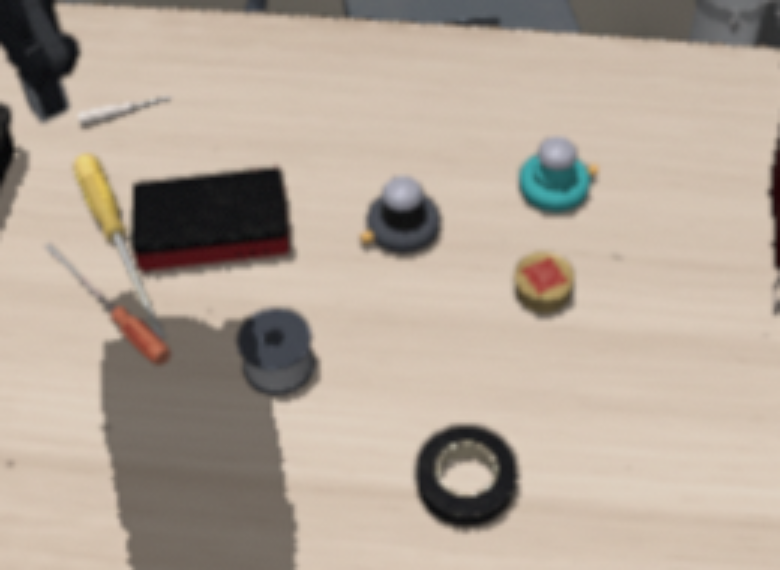

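The picture shows the pad (dome at crop (403,193)) and everything beside it where they were, with the hand well clear at the upper left.

```bash
python3 -c "
from rig import arm
print(arm.job_done())"
```

```text
the job is handed in; nothing more can be done
None
```

The fingertips rested on the steel dome at about 3 N for a little over two seconds, well short of its stop, then lifted clear; the pad and its neighbours look unmoved in the after picture, and the job is handed in.

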